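# Lock the spool cap of a centrepin reel

### The job

On the larger brown reel, which is fastened to a round wooden block, the brass winged cap in the middle has been dropped into its collar but is not locked. Push the cap down against its spring and, keeping it down, turn it clockwise (seen from above) about a quarter-turn to its stop, then let go so that it stays locked. Leave the smaller loose reel where it is.

Things in the scene. Friction and masses are not known exactly. Their poses are not given: they have to be found in the camera images.
- wing_grip (a point): Grip point on the axis of the larger reel's brass winged cap, 106 mm over the counter while up. Wing: upright bar 52 mm long (along x), 12 mm thick (y), rising from 22 mm below to 14 mm above this point; z is up; it moves with the cap. Cap 47 mm across; collar 74 mm across, top 35 mm below the point. Brown drum 116 mm across, face 51 mm below, on a fixed wooden block 132 mm across.
- cap_press (a joint): How far the cap is pushed down, m: 0 = up (start), 0.011 = bottomed; spring 5 N up, 10 N bottomed. Two lugs in line with the wing stand in notches of the collar and block turning until it is about 6 mm down; 8 to 10 mm is a good depth to turn at. Let go unturned it springs up; let go locked it rises only to 0.005, lugs caught under the collar.
- cap_turn (a joint): How far the winged cap is turned, rad: about 0 at the start (lugs in the notches), growing clockwise seen from above, with a stop at 1.4 (80 degrees), the locked position. It turns lightly and stays where it is left.
- small_reel_center (a point): Centre (14 mm above the counter) of the other, smaller brown bakelite reel: a loose drum 78 mm across and 26 mm high, lying flat directly on the counter, with a plain round steel knob 20 mm across on top and no wing. It is not to be worked on.
Mind the look-alikes: they are no part of the job. Leave any turquoise look-alike of the part that bears wing_grip alone.

How it is judged (in metres and radians):
On the way:
1. the cap is pushed down (5.5 mm or more) before it is turned (value of joint cap_press above 0.0055 m and value of joint cap_turn below 0.4 rad), for 0.05 s.
At the end, for the whole second after the job is handed in: The winged cap is turned clockwise by at least 1.1 rad (63 degrees; the stop is at 80), let go and at rest, caught under its collar (3 to 8 mm below its raised height), and the smaller reel is within 30 mm of where it was (value of joint cap_turn above 1.1 rad and value of joint cap_press between 0.003 and 0.008 m and velocity of joint cap_turn below 0.1 rad/s and distance of small_reel_center from where it was at the start of the episode below 0.03 m); the robot touches nothing.
It fails at once if the smaller reel is moved by more than 30 mm (distance of small_reel_center from where it was at the start of the episode above 0.03 m).
It also fails if it takes over 38 s, if anything falls off the work surface, if the arm or the gripper's body presses on something with over 40 N, if the wrist force passes 120 N, or if a joint passes its speed limit or range.

### The arm

A 6-joint arm with a two-finger parallel gripper is mounted at the origin on the work surface. World frame = base frame: x ahead of the robot, y to its left, z up, the work surface at z = 0. Lengths are in mm, angles in rad, forces in N, time in s.
With the tool pointing down it reaches from about 325 to 900 mm from the base axis. Payload 6.1 kg.
Tool frame: the origin (TCP) lies midway between the tips of the shut fingers; the grasp point (between the pads) lies 19 mm behind it (ctrl.grip_point_offset is the distance from the TCP to the grasp point, in mm); z points along the fingers, y is the line along which they close (so a half turn about z gives the same grasp; the last joint's range is limited). The gripper opens to 87 mm and grips with 3 to 60 N. Pads are 19 mm wide; open, the fingers measure 117 mm over their backs; the gripper's body (75 mm by 190 mm) begins 51 mm behind the grasp point.
Start: joints at [1.192, 0.22, 1.526, -0, 1.395, -0.126], TCP at [156.321, 605.128, 222.538] pointing down, gripper open.
Joint ranges: [-2.98, 2.98], [-0.91, 2.08], [0.09, 2.57], [-1.24, 4.39], [0.2, 2.65], [-2.68, 2.68]. Speed limits (rad/s): [2.57, 2.57, 3.01, 3.14, 3.14, 3.14].

### API

Orientations are given as a 3x3 rotation matrix whose columns are the frame's x, y, z axes.
In Python, from bench import ctrl gives the robot as it stands.
- The arm moves only by the tool send_rows, never from a script. Its arguments are lists of equal length, an entry for each row: "travel": the shift along the tool's x, y, z in m, a list of three; "turn": the turn about the tool's z in degrees; "claw": the opening, from 0 (shut) to 1 (fully open). In form: {"travel": [[x, y, z], ...], "turn": [turn, ...], "claw": [claw, ...]}. A call has exactly 5 rows; each row is the pose to reach, as a shift and turn from the pose commanded when the call began, along the tool's axes at that moment; what a row does not reach only later rows make up. A row lasts 1/10 s, in which the tool goes at most 50 mm and 8.59 degrees, less where a joint would pass 70% of its speed; a pose out of reach is approached as far as the arm can. A call with a gripper value outside its range is refused whole. The fingers move at their own pace and stop on an object; "force" is the grip in N (left out, the last holds). Time passes only in rows, so rows that repeat a pose let the fingers close, or fill a call up. It gives the time, the measured TCP pose, the force, the opening and the grip force at its end, in the units of the state.
- ctrl.get_obs(): the state, without advancing time (a new reading comes with each control period).
- ctrl.camera(name): name is "scene" or "side" or "wrist"; returns the picture (384x512x3 uint8, red, green, blue); there is no depth.
- ctrl.get_calibration(name): a dict with "fovy" (degrees; the focal length in pixels is half the picture's height over the tangent of half this angle, whatever the lens; pixels are square), "cx", "cy" (the principal point, pixels), "T" (4x4, takes a point from camera to world coordinates); the wrist camera has in their place "hand_eye" (4x4, takes a point from camera to tool coordinates, whose origin is the TCP and whose axes are the flange's). Camera axes: x right, y down, z forward; pixel columns grow to the right and rows downward; lengths in mm; the calibration is good to about 2 mm. A picture is of the moment at which its call begins: read the wrist's pose just before it. get_calibration takes no time and is no camera call.
- ctrl.close_job(): hands the job in; it is judged then, once.
The state is a dict: "t": time; "q": joint angles; "qd": joint speeds; "joint_torque": joint torques, N m; "position": TCP position; "tcp_rot": TCP orientation; "ft_force": force on the tool from outside, world axes, zero at the start; "torque": the same for the moment, N m; "grip_width": opening from 0.0 (shut) to 1.0 (fully open); "grasp_force": force on a finger pad.
Only numpy, scipy, OpenCV 4.12 (cv2) and the standard library are available. Lean on these libraries where they do the work, as an engineer would, in place of code of your own. Each camera call takes 0.05 s, during which the arm holds its last target. There are 200 camera calls.

## Working session

There is one attempt and no reset: what is moved stays moved. The work goes in short steps, Python scripts to look and compute and a tool call to move; the robot and the scene stay as the last step left them, time stands still between calls to the robot, and variables do not carry over. Pictures are saved under pics/ and viewed, at most 10 in all, crops included, and the job is handed in when it is done.

Besides the shell and the picture viewer there is one more tool, called in YAML: its name, and indented under it one key for each argument. send_rows: Moves the arm, as the interface text tells. Its arguments: {"type":"object","properties":{"travel":{"type":"array","items":{"type":"array","items":{"type":"number"}}},"turn":{"type":"array","items":{"type":"number"}},"claw":{"type":"array","items":{"type":"number"}},"force":{"type":"number"}},"required":["travel","turn","claw"]}

```bash
mkdir -p pics; python3 - <<'E'
from bench import ctrl
import cv2,numpy as np
o=ctrl.get_obs();print(o['t'],o['position'],o['tcp_rot'],o['grip_width'])
a=[ctrl.camera(n) for n in('scene','side','wrist')]
for n,i in zip(('scene','side','wrist'),a):
    cv2.imwrite(f'pics/{n}0.png',i[:,:,::-1]);print(n,ctrl.get_calibration(n))
cv2.imwrite('pics/all0.png',cv2.resize(np.vstack([np.hstack(a[:2]),np.hstack([a[2],a[2]*0])]),(800,600),interpolation=cv2.INTER_AREA)[:,:,::-1])
E
```

```text
0.0 [156.11983092 604.56507703 221.46160456] [[-9.68216173e-01  2.50113961e-01 -6.69849266e-04]
 [ 2.50114771e-01  9.68214599e-01 -1.75836587e-03]
 [ 2.08765985e-04 -1.87001747e-03 -9.99998230e-01]] 0.9983612632928655
scene {'fovy': 46.87385717814058, 'cx': 252.30972401710707, 'cy': 189.47712653540148, 'T': array([[ 1.89782502e-01,  8.24617696e-01, -5.32905486e-01,
         9.25482465e+02],
       [ 9.81786142e-01, -1.64288585e-01,  9.54213415e-02,
        -1.36739167e+02],
       [-8.86416113e-03, -5.41308522e-01, -8.40777325e-01,
         8.25473481e+02],
       [ 0.00000000e+00,  0.00000000e+00,  0.00000000e+00,
         1.00000000e+00]])}
side {'fovy': 50.99505924590079, 'cx': 247.94194234178937, 'cy': 189.57933868489616, 'T': array([[ 7.63458554e-01, -4.32068445e-01,  4.80049887e-01,
        -5.72743103e+01],
       [-6.45799605e-01, -5.00803378e-01,  5.76314885e-01,
        -6.26374955e+02],
       [-8.59687105e-03, -7.50008557e-01, -6.61372254e-01,
         7.52329051e+02],
       [ 0.00000000e+00,  0.00000000e+00,  0.00000000e+00,
         1.00000000e+00]])}
wrist {'fovy': 67.85599472449915, 'cx': 256.4335311649698, 'cy': 194.45948745855017, 'hand_eye': array([[-4.36064933e-04, -9.64710125e-01, -2.63313853e-01,
         7.18571572e+01],
       [ 9.99999883e-01, -3.65647286e-04, -3.16433189e-04,
         1.16310741e+00],
       [ 2.08986305e-04, -2.63313961e-01,  9.64710171e-01,
        -1.62449221e+02],
       [ 0.00000000e+00,  0.00000000e+00,  0.00000000e+00,
         1.00000000e+00]])}
```

View pics/all0.png

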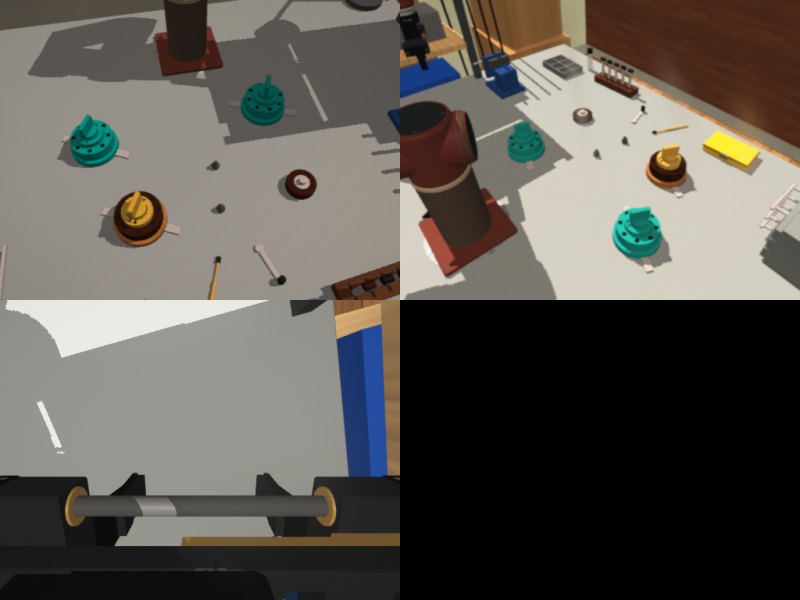

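The picture shows these candidates, in scene pixels: brass cap on the brown drum (~177,271), turquoise look-alikes (~120,178 and ~337,130), and the small loose reel with a steel knob (~385,235). I choose the brass cap on the brown drum.

```bash
cat > h.py <<'E'
import numpy as np
from bench import ctrl
def ray(n,u,v,c=None):
    c=c or ctrl.get_calibration(n); f=192/np.tan(np.radians(c['fovy']/2))
    T=c['T']; d=T[:3,:3]@np.array([(u-c['cx'])/f,(v-c['cy'])/f,1]); return T[:3,3],d/np.linalg.norm(d)
def plane(n,uv,z):
    o,d=ray(n,*uv); return o+d*(z-o[2])/d[2]
def tri(r1,r2):
    (a,d),(b,e)=r1,r2; s=np.linalg.lstsq(np.c_[d,-e],b-a,rcond=None)[0]
    p,q=a+d*s[0],b+e*s[1]; return (p+q)/2,np.linalg.norm(p-q)
E
python3 - <<'E'
import cv2,numpy as np
from h import *
out=[]
for n,(u,v) in (('scene',(177,271)),('side',(341,205))):
    im=cv2.imread(f'pics/{n}0.png'); 
    c=im[v-50:v+50,u-50:u+50]; out.append(cv2.resize(c,(400,400),interpolation=cv2.INTER_CUBIC))
    hsv=cv2.cvtColor(im,cv2.COLOR_BGR2HSV); m=cv2.inRange(hsv,(15,120,80),(32,255,255)); 
    k=np.zeros_like(m);k[v-45:v+45,u-45:u+45]=1;m*=k
    M=cv2.moments(m,True); print(n,M['m10']/M['m00'],M['m01']/M['m00'],M['m00'],cv2.boundingRect(m))
cv2.imwrite('pics/crop0.png',np.hstack(out))
E
```

```text
scene 175.53655074520938 269.1178140525195 1409.0 (155, 245, 42, 46)
side 344.6106696935301 199.09307604994325 881.0 (328, 160, 40, 58)
```

View pics/crop0.png

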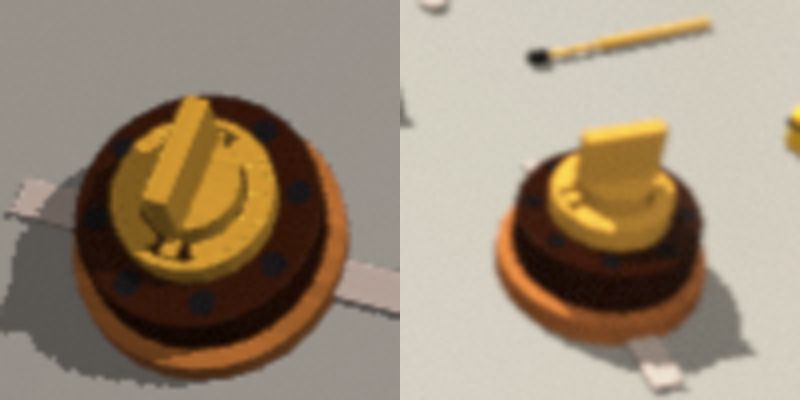

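The crop shows a brass winged cap on a brown drum on a wooden block. In scene pixels the wing's top face runs from (176.7,246) to (166.5,270.7). In the side view its centre is at about (347,187).

```bash
python3 - <<'E'
from h import *
a=plane('scene',(176.7,246),120);b=plane('scene',(166.5,270.7),120)
print(a,b,np.linalg.norm(a-b),np.degrees(np.arctan2(*(a-b)[1::-1])),(a+b)/2)
print('side',plane('side',(347,187),120)); 
s1,s2=plane('side',(337,187.5),120),plane('side',(357.2,186),120);print(s1,s2,np.degrees(np.arctan2(*(s1-s2)[1::-1])))
print(tri(ray('scene',171.6,258.4),ray('side',347,187)))
print('small',plane('scene',(385,235),30))
E
```

```text
[ 568.16793222 -209.08472472  120.        ] [ 610.87506529 -230.66084702  120.        ] 47.847970364550285 153.19658287456974 [ 589.52149876 -219.87278587  120.        ]
side [ 586.56554548 -222.58378869  120.        ]
[ 567.16439958 -208.23698268  120.        ] [ 607.82653775 -236.12251798  120.        ] 145.5582061971781
(array([ 588.9639657 , -220.66151626,  117.52558076]), np.float64(0.715586161096782))
small [579.27833167 192.99030015  30.        ]
```

send_rows:
  travel:
    - [-0.031,-0.035,-0.006]
    - [-0.062,-0.069,-0.012]
    - [-0.094,-0.104,-0.018]
    - [-0.125,-0.138,-0.024]
    - [-0.156,-0.173,-0.03]
  turn: [0,0,0,0,0]
  claw: [1,1,1,1,1]

```text
t: 0.65
position: [264.4, 396.9, 252.4]
tcp_rot: [[-0.968, 0.25, -0.0], [0.25, 0.968, -0.0], [-0.0, -0.0, -1.0]]
ft_force: [0.4, 0.1, 0.6]
grip_width: 1.0
grasp_force: 0.0
```

send_rows:
  travel:
    - [-0.031,-0.035,0]
    - [-0.062,-0.069,0]
    - [-0.094,-0.104,0]
    - [-0.125,-0.138,0]
    - [-0.156,-0.173,0]
  turn: [0,0,0,0,0]
  claw: [1,1,1,1,1]

```text
t: 1.15
position: [372.2, 190.4, 252.6]
tcp_rot: [[-0.968, 0.25, 0.001], [0.25, 0.968, 0.0], [-0.0, 0.0, -1.0]]
ft_force: [0.5, 0.2, 0.2]
grip_width: 0.997
grasp_force: 0.0
```

send_rows:
  travel:
    - [-0.031,-0.035,0]
    - [-0.062,-0.069,0]
    - [-0.094,-0.104,0]
    - [-0.125,-0.138,0]
    - [-0.156,-0.173,0]
  turn: [0,0,0,0,0]
  claw: [1,1,1,1,1]

```text
t: 1.65
position: [480.1, -16.3, 252.5]
tcp_rot: [[-0.968, 0.25, 0.0], [0.25, 0.968, 0.0], [-0.0, 0.0, -1.0]]
ft_force: [0.7, 0.4, 0.1]
grip_width: 0.999
grasp_force: 0.0
```

send_rows:
  travel:
    - [-0.031,-0.035,0]
    - [-0.062,-0.069,0]
    - [-0.094,-0.104,0]
    - [-0.125,-0.138,0]
    - [-0.156,-0.173,0]
  turn: [3,6,9,12,15]
  claw: [1,1,1,1,1]

```text
t: 2.15
position: [587.9, -222.6, 252.0]
tcp_rot: [[-0.869, 0.494, -0.0], [0.494, 0.869, 0.0], [0.001, 0.0, -1.0]]
ft_force: [0.4, 1.1, 0.3]
grip_width: 0.998
grasp_force: 0.0
```

send_rows:
  travel:
    - [0,0,0]
    - [0,0,0]
    - [0,0,0]
    - [0,0,0]
    - [0,0,0]
  turn: [0,0,0,0,0]
  claw: [1,1,1,1,1]

```text
t: 2.65
position: [587.3, -219.8, 253.3]
tcp_rot: [[-0.871, 0.491, 0.001], [0.491, 0.871, -0.0], [-0.001, 0.0, -1.0]]
ft_force: [0.0, 0.5, -0.2]
grip_width: 0.998
grasp_force: 0.0
```

```bash
python3 - <<'E'
from bench import ctrl
import cv2,numpy as np
o=ctrl.get_obs();i=ctrl.camera('wrist');np.savez('w1',p=o['position'],R=o['tcp_rot']);print(o['position'],o['q'])
cv2.imwrite('pics/w1.png',cv2.resize(i[:,:,::-1],(768,576),interpolation=cv2.INTER_CUBIC))
E
```

```text
[ 587.3405875  -219.77699468  253.28962304] [-4.83748360e-01  2.06622147e-01  1.48492595e+00  3.88784335e-05
  1.44909722e+00 -1.54155654e+00]
```

View pics/w1.png

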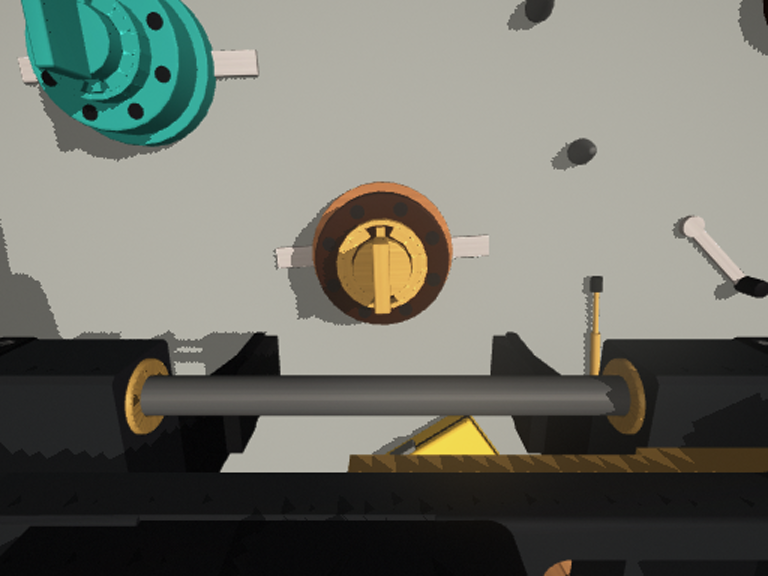

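The wrist view has the brass wing nearly aligned with the image's vertical. Its top face runs from about (380,238) to (383,313) in the 768-wide picture, and the turquoise look-alike is well away at top left.

```bash
python3 - <<'E'
from h import *
import cv2
w=np.load('w1.npz');c=ctrl.get_calibration('wrist');B=np.eye(4);B[:3,:3]=w['R'];B[:3,3]=w['p'];c['T']=B@c['hand_eye']
P=[]
for u,v in((380,238),(383,313),(373,276),(389.5,276)):
    o,d=ray('',u/1.5,v/1.5,c);P.append(o+d*(120-o[2])/d[2])
P=np.array(P);print(P,np.linalg.norm(P[0]-P[1]),np.linalg.norm(P[2]-P[3]))
m=P[:2].mean(0);m2=P[2:].mean(0);print(m,m2,np.degrees(np.arctan2(*(P[0]-P[1])[1::-1])),np.degrees(np.arctan2(*w['R'][1::-1,0])))
print('tool',w['R'].T@(m-w['p']),w['R'].T@(m2-w['p']))
im=cv2.imread('pics/w1.png')[220:330,320:450];cv2.imwrite('pics/w1c.png',cv2.resize(im,None,fx=5,fy=5,interpolation=cv2.INTER_CUBIC))
E
```

```text
[[ 560.29283409 -207.01422355  120.        ]
 [ 608.82765557 -232.06123637  120.        ]
 [ 581.34099245 -224.66893808  120.        ]
 [ 587.08535046 -214.47893126  120.        ]] 54.616680119156555 11.69760180441934
[ 584.56024483 -219.53772996  120.        ] [ 584.21317145 -219.57393467  120.        ] 152.7034272855944 150.60767312805174
tool [  2.66594756  -1.16492335 133.2870843 ] [  2.95057656  -1.36680688 133.28680172]
```

View pics/w1c.png

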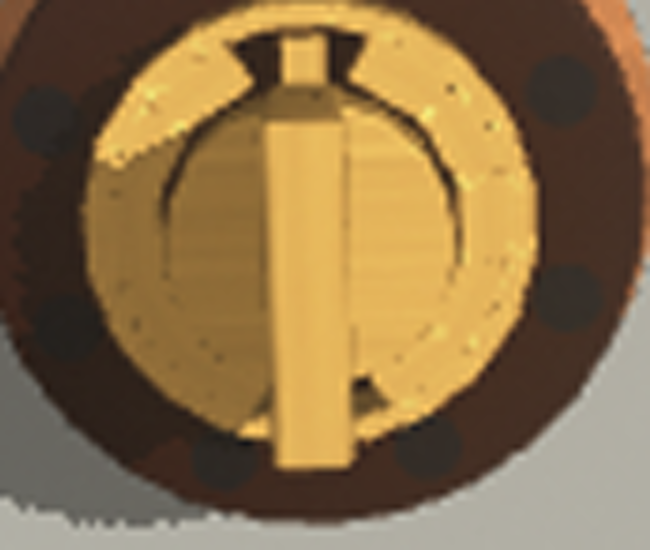

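Refined from the crop, the wing centre is at tool offset about (+1, −1.2), and the tool needs about −1.4° of turn. I'll descend around the wing now.

send_rows:
  travel:
    - [0.001,-0.001,0.03]
    - [0.001,-0.001,0.06]
    - [0.001,-0.001,0.09]
    - [0.001,-0.001,0.12]
    - [0.001,-0.001,0.13]
  turn: [-1.4,-1.4,-1.4,-1.4,-1.4]
  claw: [1,1,1,1,1]

```text
t: 3.2
position: [583.9, -219.7, 119.1]
tcp_rot: [[-0.883, 0.47, -0.005], [0.47, 0.883, 0.003], [0.005, -0.0, -1.0]]
ft_force: [-1.2, -0.0, -0.2]
grip_width: 0.998
grasp_force: 0.0
```

send_rows:
  travel:
    - [0,0,0.012]
    - [0,0,0.024]
    - [0,0,0.034]
    - [0,0,0.034]
    - [0,0,0.034]
  turn: [0,0,0,0,0]
  claw: [1,1,1,0.6,0.4]
  force: 15

```text
t: 3.7
position: [586.3, -221.5, 88.9]
tcp_rot: [[-0.882, 0.471, 0.0], [0.471, 0.882, -0.0], [-0.0, -0.0, -1.0]]
ft_force: [1.0, 1.0, -0.3]
grip_width: 0.895
grasp_force: 0.0
```

```bash
python3 - <<'E'
from bench import ctrl
import cv2
o=ctrl.get_obs();print(o['position'],o['ft_force'],o['grip_width'])
i=ctrl.camera('wrist')
cv2.imwrite('pics/w2.png',i[:,:,::-1])
E
```

```text
[ 586.29485075 -221.46869717   88.91918744] [ 0.95635111  0.97441788 -0.27137443] 0.8951694215778305
```

View pics/w2.png

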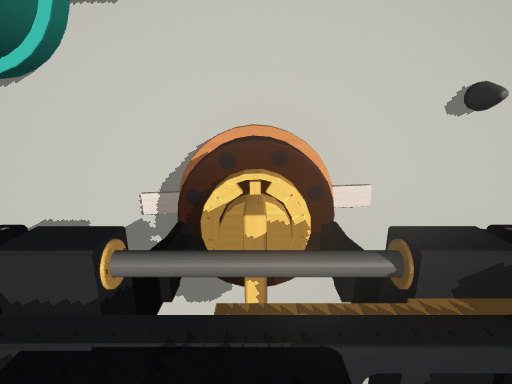

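The wing at (256,235) sits midway between the fingers, at about 180 and 333. Closing on it.

send_rows:
  travel:
    - [0,0,0]
    - [0,0,0]
    - [0,0,0]
    - [0,0,0]
    - [0,0,0]
  turn: [0,0,0,0,0]
  claw: [0.3,0.25,0.2,0.2,0.2]
  force: 15

```text
t: 4.25
position: [586.1, -221.4, 88.6]
tcp_rot: [[-0.882, 0.471, 0.0], [0.471, 0.882, -0.0], [-0.0, -0.0, -1.0]]
ft_force: [0.3, 0.5, -0.9]
grip_width: 0.4
grasp_force: 0.0
```

send_rows:
  travel:
    - [0,0,0]
    - [0,0,0]
    - [0,0,0]
    - [0,0,0]
    - [0,0,0]
  turn: [0,0,0,0,0]
  claw: [0,0,0,0,0]
  force: 15

```text
t: 4.75
position: [585.9, -221.7, 88.5]
tcp_rot: [[-0.882, 0.471, -0.0], [0.471, 0.882, -0.0], [0.0, -0.001, -1.0]]
ft_force: [-1.9, -2.0, 0.7]
grip_width: 0.135
grasp_force: 15.0
```

send_rows:
  travel:
    - [0,0,0]
    - [0,0,0]
    - [0,0,0]
    - [0,0,0]
    - [0,0,0]
  turn: [0,0,0,0,0]
  claw: [0,0,0,0,0]
  force: 30

```text
t: 5.25
position: [585.9, -221.5, 88.5]
tcp_rot: [[-0.882, 0.471, -0.0], [0.471, 0.882, -0.0], [0.0, -0.0, -1.0]]
ft_force: [-1.7, -4.0, -0.2]
grip_width: 0.137
grasp_force: 30.0
```

send_rows:
  travel:
    - [0,0,0.002]
    - [0,0,0.004]
    - [0,0,0.006]
    - [0,0,0.008]
    - [0,0,0.009]
  turn: [0,0,0,0,0]
  claw: [0,0,0,0,0]
  force: 40

```text
t: 5.75
position: [586.2, -221.6, 80.3]
tcp_rot: [[-0.882, 0.471, 0.0], [0.471, 0.882, -0.001], [-0.001, -0.0, -1.0]]
ft_force: [-4.1, -2.6, 8.2]
grip_width: 0.132
grasp_force: 40.0
```

send_rows:
  travel:
    - [0,0,0]
    - [0,0,0]
    - [0,0,0]
    - [0,0,0]
    - [0,0,0]
  turn: [0,0,0,0,0]
  claw: [0,0,0,0,0]

```text
t: 6.25
position: [586.2, -221.6, 80.6]
tcp_rot: [[-0.882, 0.471, 0.0], [0.471, 0.882, -0.001], [-0.001, -0.0, -1.0]]
ft_force: [-4.7, -2.2, 8.1]
grip_width: 0.137
grasp_force: 40.0
```

send_rows:
  travel:
    - [0,0,0.001]
    - [0,0,0.001]
    - [0,0,0.001]
    - [0,0,0.001]
    - [0,0,0.001]
  turn: [0,4,8,12,16]
  claw: [0,0,0,0,0]

```text
t: 6.75
position: [586.3, -221.6, 79.7]
tcp_rot: [[-0.716, 0.698, 0.0], [0.698, 0.716, -0.001], [-0.001, -0.0, -1.0]]
ft_force: [-4.5, -1.7, 7.5]
grip_width: 0.137
grasp_force: 40.0
```

```bash
python3 -c "
from bench import ctrl
o=ctrl.get_obs();print(o['position'],o['ft_force'],o['torque'])"
```

```text
[ 586.29223297 -221.62425638   79.7240062 ] [-4.51873237 -1.7247939   7.54922975] [-0.46130554  1.06530288  0.03738615]
```

Turning freely, with a moment of 0.04 N·m about z. Continuing.

send_rows:
  travel:
    - [0,0,0]
    - [0,0,0]
    - [0,0,0]
    - [0,0,0]
    - [0,0,0]
  turn: [6,12,18,24,30]
  claw: [0,0,0,0,0]

```text
t: 7.25
position: [586.4, -221.6, 79.7]
tcp_rot: [[-0.27, 0.963, 0.001], [0.963, 0.27, -0.001], [-0.001, 0.0, -1.0]]
ft_force: [-4.9, -0.9, 7.8]
grip_width: 0.132
grasp_force: 40.0
```

send_rows:
  travel:
    - [0,0,0]
    - [0,0,0]
    - [0,0,0]
    - [0,0,0]
    - [0,0,0]
  turn: [6,12,18,24,29]
  claw: [0,0,0,0,0]

```text
t: 7.75
position: [586.5, -221.6, 79.8]
tcp_rot: [[0.23, 0.973, 0.001], [0.973, -0.23, -0.001], [-0.0, 0.001, -1.0]]
ft_force: [-4.1, -2.0, 8.9]
grip_width: 0.136
grasp_force: 40.0
```

send_rows:
  travel:
    - [0,0,0]
    - [0,0,0]
    - [0,0,0]
    - [0,0,0]
    - [0,0,0]
  turn: [1,2,2,2,2]
  claw: [0,0,0,0,0]

```text
t: 8.25
position: [586.5, -221.6, 79.8]
tcp_rot: [[0.26, 0.966, 0.001], [0.966, -0.26, -0.001], [-0.0, 0.001, -1.0]]
ft_force: [-4.6, -1.0, 8.6]
grip_width: 0.136
grasp_force: 40.0
```

```bash
python3 -c "
from bench import ctrl
o=ctrl.get_obs();print(o['position'],o['ft_force'],o['torque'],o['q'])
import numpy as np;print(np.degrees(np.arctan2(*o['tcp_rot'][1::-1,0])))"
```

```text
[ 586.52806136 -221.60157827   79.81202745] [-4.59889121 -0.99810845  8.5903174 ] [-0.49896865  1.04002637  0.03219382] [-4.86879874e-01  3.58794807e-01  1.63794296e+00 -1.01197545e-04
  1.14366323e+00 -2.23581997e-01]
74.91653014312556
```

send_rows:
  travel:
    - [0,0,-0.001]
    - [0,0,-0.002]
    - [0,0,-0.003]
    - [0,0,-0.0035]
    - [0,0,-0.0035]
  turn: [0,0,0,0,0]
  claw: [0,0,0,0,0]
  force: 20

```text
t: 8.75
position: [586.5, -221.5, 83.1]
tcp_rot: [[0.26, 0.966, 0.001], [0.966, -0.26, -0.001], [-0.0, 0.001, -1.0]]
ft_force: [-4.0, -1.6, 6.8]
grip_width: 0.137
grasp_force: 20.0
```

send_rows:
  travel:
    - [0,0,0]
    - [0,0,0]
    - [0,0,0]
    - [0,0,0]
    - [0,0,0]
  turn: [0,0,0,0,0]
  claw: [0.2,0.3,0.5,0.7,0.8]

```text
t: 9.25
position: [586.0, -221.1, 81.8]
tcp_rot: [[0.26, 0.966, -0.0], [0.966, -0.26, 0.0], [0.0, -0.0, -1.0]]
ft_force: [0.7, -0.5, -0.2]
grip_width: 0.476
grasp_force: 0.0
```

send_rows:
  travel:
    - [0,0,0]
    - [0,0,-0.02]
    - [0,0,-0.05]
    - [0,0,-0.09]
    - [0,0,-0.12]
  turn: [0,0,0,0,0]
  claw: [0.8,0.8,0.8,0.8,0.8]

```text
t: 9.75
position: [586.5, -221.5, 204.4]
tcp_rot: [[0.26, 0.966, 0.002], [0.966, -0.26, -0.001], [-0.0, 0.002, -1.0]]
ft_force: [0.7, -0.7, 0.7]
grip_width: 0.791
grasp_force: 0.0
```

send_rows:
  travel:
    - [0,0,-0.02]
    - [0,0,-0.04]
    - [0,0,-0.05]
    - [0,0,-0.05]
    - [0,0,-0.05]
  turn: [0,0,0,0,0]
  claw: [0.8,0.8,0.8,0.8,0.8]

```text
t: 10.25
position: [585.7, -221.2, 251.0]
tcp_rot: [[0.26, 0.966, -0.001], [0.966, -0.26, 0.0], [0.0, -0.001, -1.0]]
ft_force: [0.5, -0.6, 0.8]
grip_width: 0.798
grasp_force: 0.0
```

```bash
python3 - <<'E'
from bench import ctrl
import cv2,numpy as np
o=ctrl.get_obs();print(o['t'],o['position'],o['ft_force'])
w=ctrl.camera('wrist')[:,:,::-1];s=ctrl.camera('side')[155:255,291:391,::-1]
cv2.imwrite('pics/end.png',np.hstack([w[:,:400],cv2.resize(s,(384,384),interpolation=cv2.INTER_CUBIC)]))
E
```

```text
10.25 [ 585.73486693 -221.17602195  251.04900184] [ 0.45066955 -0.57573431  0.84107061]
```

View pics/end.png

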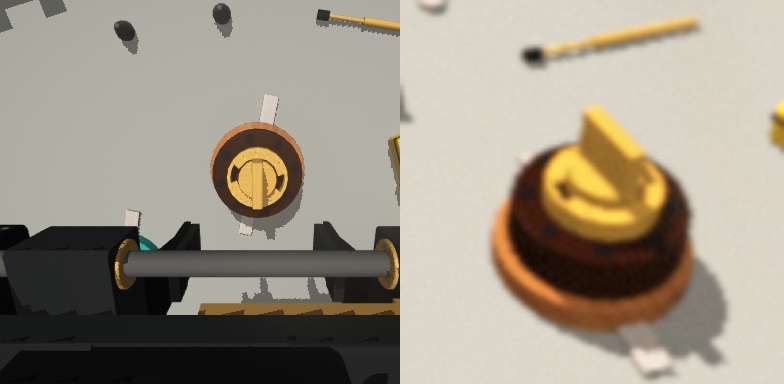

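The wing at (257,185) has turned with the tool by about 77°. The collar notches beside it are empty, and the cap sits lower and free of the gripper.

```bash
python3 -c "
from bench import ctrl
print(ctrl.close_job())"
```

```text
the job is handed in; nothing more can be done
None
```

I pressed the brass cap down about 8 mm, turned it about 77° clockwise and let go. It stayed turned and lowered in the last pictures, the smaller reel was not approached, and the job is handed in; no verdict came back.

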